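# Show how the next balloon is made

## Task

Show a helper how the next balloon is made: first point at the red cup in the rack, holding the fingertips still just above it (about 2 to 3 cm over its rim) for a good two seconds without touching it. Then push the handle of the purple pump all the way down with the fingertips and move clear. Touch nothing else - not the sticks and cups, their rack, the lantern or the dish - and do not lift, tip or shove the pump.

Things in the scene. Friction and masses are not known exactly. Their poses are not given: they have to be found in the camera images.
- red_cup (a point): centre of the mouth of the red cup, level with its rim. The cup is a 26 mm high funnel, 38 mm wide at the rim and open upward, on the top of an 8 mm white stick that stands loose in a slot of the rack; rim about 220 mm above the work surface.
- yellow_cup (a point): the same point on the yellow cup (same size and height; a bystander).
- blue_cup (a point): the same point on the blue cup (same size and height; a bystander). The three cups stand 70 mm apart in one row, in any order.
- red_stick: the white stick with the red cup, 196 mm tall in all, loose; origin at its foot, z up along the stick.
- yellow_stick: the stick with the yellow cup, likewise.
- blue_stick: the stick with the blue cup, likewise.
- rack: white plastic block 56 x 210 x 55 mm (x, y, z) with three slots in a row along its own y, fixed; origin at the centre of its underside, on the cubby floor. It may stand left or right of the pump.
- pump: purple hand pump standing loose and upright on an 84 mm wide round foot; barrel 54 mm thick with its rim 156 mm above the foot, a nozzle out to its own +x, 35 mm up and reaching 59 mm from the axis. Origin at the centre of its underside, z up. About 0.4 kg.
- pump_top (a point): centre of the flat top of the pump's lilac T-handle, on the pump's axis; the handle is a bar 28 x 90 x 22 mm (pump x, y, z). 248 mm above the pump's foot with the handle fully up, 188 mm when fully down.
- pump_handle (a joint): how far the pump's handle is pushed down: 0 m fully up, 0.060 m fully down (stop). Slides stiffly with about 4 N of friction, no spring: it stays where it is left.
- lantern: glass and brass lantern, 120 x 120 mm, 240 mm tall with its ring, fixed; origin at the centre of its underside, its hinged glass door on its own -x side may be ajar. Bystander.
- dish: pink ceramic dish, 112 mm across, 30 mm high, loose; origin at the centre of its underside. Bystander.
- cubby: teal wooden open-topped cubby on the work surface, fixed: floor 15 mm thick from x 0.34 to 0.90 and y -0.50 to 0.50 m, with walls 145 mm high along both sides and the far edge; the near edge is open. Origin at the middle of its underside.
There are look-alikes about, which are no part of the job. What is shaped like the red_stick but brown is not meant.

How it is judged:
On the way, in this order (a step that is already met when the one before it is completed fails the run):
1. point at the red cup: the point between the fingertip pads stays within 20 mm sideways of the cup's centre and within 80 mm above its rim for 1.8 s (horizontal distance between the grasp point and red_cup below 0.02 m and distance between the grasp point and red_cup below 0.08 m and z of the grasp point in the frame of red_cup above 0 m), for 1.8 s.
2. the pump's handle is pushed down to within 5 mm of its stop (value of joint pump_handle above 0.055 m), for 0.2 s.
At the end, for the whole second after the job is handed in: The pump's handle is within 5 mm of fully down and stays there; the pump stands upright (within 0.05 rad), at rest, within 30 mm of where it was; the dish is within 10 mm and each cup within 12 mm of where it was (value of joint pump_handle above 0.055 m and angle between pump's own z axis and vertical below 0.05 rad and distance of pump from where it was at the start of the episode below 0.03 m and linear speed of pump below 0.02 m/s and distance of dish from where it was at the start of the episode below 0.01 m and distance of each of red_cup, yellow_cup, blue_cup from where it was at the start of the episode below 0.012 m); the robot touches nothing.
It fails at once if the pump is pushed with the arm or the gripper's body instead of the fingers (contact force between the arm and pump above 0.5 N).
It fails at once if the robot touches a stick or cup, the rack, the lantern or the dish (contact force between any of the fingers, the arm and red_stick above 0.3 N or contact force between any of the fingers, the arm and yellow_stick above 0.3 N or contact force between any of the fingers, the arm and blue_stick above 0.3 N or contact force between any of the fingers, the arm and rack above 0.3 N or contact force between any of the fingers, the arm and lantern above 0.3 N or contact force between any of the fingers, the arm and dish above 0.3 N).
It fails at once if the pump is lifted, by more than 8 mm (height (world z) of pump above 0.023 m).
It fails at once if the pump is tipped by more than 0.25 rad or shoved more than 40 mm (angle between pump's own z axis and vertical above 0.25 rad or distance of pump from where it was at the start of the episode above 0.04 m).
It fails at once if a stick is lifted by more than 10 mm (height (world z) of any of red_stick, yellow_stick, blue_stick above 0.035 m).
It also fails if it takes over 46 s, if anything falls off the work surface, if the arm or the gripper's body presses on something with over 40 N, if the wrist force passes 120 N, or if a joint passes its speed limit or range.

## Robot

A 6-joint arm with a two-finger parallel gripper is mounted at the origin on the work surface. World frame = base frame: x ahead of the robot, y to its left, z up, the work surface at z = 0. Lengths are in m, angles in rad, forces in N, time in s.
With the tool pointing down it reaches from about 0.35 to 0.725 m from the base axis. Payload 4.3 kg.
Tool frame: the origin (TCP) lies midway between the tips of the shut fingers; the grasp point (between the pads) lies 19 mm behind it (robot.pinch_z is the distance from the TCP to the grasp point, in m); z points along the fingers, y is the direction in which the jaws open and shut (so a half turn about z gives the same grasp; the last joint's range is limited). The gripper opens to 85 mm and grips with 20 to 120 N. Pads are 22 mm wide; open, the fingers measure 114 mm over their backs; the gripper's body (76 mm by 85 mm) begins 54 mm behind the grasp point. The pads swing forward as they close: fully open they stand 13 mm farther back than shut.
Start: joints at [-1.418, 0.377, 0.081, 1.274, 0, 1.46], TCP at [0.149, -0.555, 0.231] pointing down, gripper open.
Joint ranges: [-2.72, 2.72], [-0.84, 1.66], [-1.02, 1.22], [-1.77, 2.12], [-1.37, 1.28], [-3.14, 3.14]. Speed limits (rad/s): [2.57, 2.57, 3.14, 3.14, 3.14, 3.14].

## Interface

Orientations are given as a rotation vector (axis times angle).
In Python, from bench import robot gives the robot as it stands.
- The arm moves only by the shell command python3 -m crank 'ROWS' [FORCE]. ROWS is JSON, a list that holds one entry, the list of rows, each a list of 7 numbers: the turn, a rotation vector about the tool's x, y, z in degrees, then the shift along the tool's x, y, z in mm, then the finger opening in mm, from 0 to 85.4. A call has 1 to 12 rows; each row is the pose to reach, as a shift and turn from the pose commanded when the call began, along the tool's axes at that moment; what a row does not reach only later rows make up. A row lasts 1/8 s, in which the tool goes at most 62.5 mm and 10.7 degrees, less where a joint would pass 70% of its speed; a pose out of reach is approached as far as the arm can. A call with a gripper value outside its range is refused whole. The fingers move at their own pace and stop on an object; FORCE is the grip in N (left out, the last holds). Time passes only in rows, so rows that repeat a pose let the fingers close. It gives the time, the measured TCP pose, the force and the opening at its end, in the units of the state.
- robot.state(): the state, without advancing time (a new reading comes with each control period).
- robot.grab_frame(name): name is "side" or "top"; returns (picture, depth): 480x640x3 uint8, red, green, blue; 480x640 float32, m along the optical axis (not along the pixel's ray), 0 where there is no reading.
- robot.camera_params(name): a dict with "fx", "fy", "cx", "cy" (pixels), "cam_to_world" (4x4, takes a point from camera to world coordinates). Camera axes: x right, y up, looking along -z (the intrinsics and any distortion apply to the point x, -y, -z); pixel columns grow to the right and rows downward; lengths in m; the calibration is good to about 2 mm. A picture is of the moment at which its call begins. camera_params takes no time and is no camera call.
- robot.job_done(): hands the job in, once; it reports no verdict.
The state is a dict: "clock": time; "joint_positions": joint angles; "joint_vel": joint speeds; "effort": joint torques, N m; "position": TCP position; "orientation": TCP orientation; "contact_force": force on the tool from outside, world axes, zero at the start; "ft_torque": the same for the moment, N m; "width": opening from 0.0 (shut) to 1.0 (fully open).
Only numpy, scipy, OpenCV 4.12 (cv2) and the standard library are available. Lean on these libraries where they do the work, as an engineer would, in place of code of your own. Each camera call takes 0.05 s, during which the arm holds its last target. There are 200 camera calls.

## Working session

There is one attempt and no reset: what is moved stays moved. The work goes in short steps, Python scripts to look and compute and a shell command to move; the robot and the scene stay as the last step left them, time stands still between calls to the robot, and variables do not carry over. Pictures are saved under pics/ and viewed, about 8 in all and at most 12, crops included, and the job is handed in when it is done.

```bash
mkdir -p pics; ls; python3 - <<'E'
from bench import robot
import cv2,numpy as np
for n in("top","side"):
    p,d=robot.grab_frame(n); cv2.imwrite(f"pics/{n}0.png",p[:,:,::-1]); np.savez(f"pics/{n}0.npz",p=p,d=d)
    print(n,robot.camera_params(n))
print(robot.state(),robot.pinch_z)
E
```

```text
pics
top {'fx': 455.14927386289804, 'fy': 455.14927386289804, 'cx': 327.1386233537338, 'cy': 242.76192775841218, 'cam_to_world': array([[ 0.01940626,  0.99570347, -0.09054276,  0.43370766],
       [-0.99965509,  0.02092623,  0.01586819, -0.00803344],
       [ 0.01769473,  0.09020358,  0.99576614,  1.06883372],
       [ 0.        ,  0.        ,  0.        ,  1.        ]])}
side {'fx': 450.22618386531514, 'fy': 450.22618386531514, 'cx': 316.5862559922571, 'cy': 237.44134051371782, 'cam_to_world': array([[ 0.9302991 ,  0.21536992, -0.29691647,  0.27055609],
       [-0.36668033,  0.5252158 , -0.76791529, -0.6291999 ],
       [-0.00944064,  0.82326433,  0.5675797 ,  0.60089713],
       [ 0.        ,  0.        ,  0.        ,  1.        ]])}
{'clock': 0.1, 'joint_positions': array([-1.41828822e+00,  3.78023909e-01,  7.97460716e-02,  1.27438293e+00,
        6.09642442e-06,  1.46046778e+00]), 'joint_vel': array([ 0.00198879, -0.00262175,  0.00350117,  0.00062883,  0.00114768,
       -0.00054097]), 'effort': array([ 1.37984429e-03, -4.64694536e+01,  2.70582211e+01,  1.20517457e-02,
       -1.28381234e-04,  2.93962700e-06]), 'position': array([ 0.1492988 , -0.55466923,  0.23042974]), 'orientation': array([-3.11265472e+00, -4.11431176e-01,  5.21551815e-05]), 'contact_force': array([ 1.750287  , -0.30853231,  1.07666541]), 'ft_torque': array([ 0.03005964, -0.01032621, -0.02870656]), 'width': 1.001568308956106} 0.0187
```

View pics/top0.png

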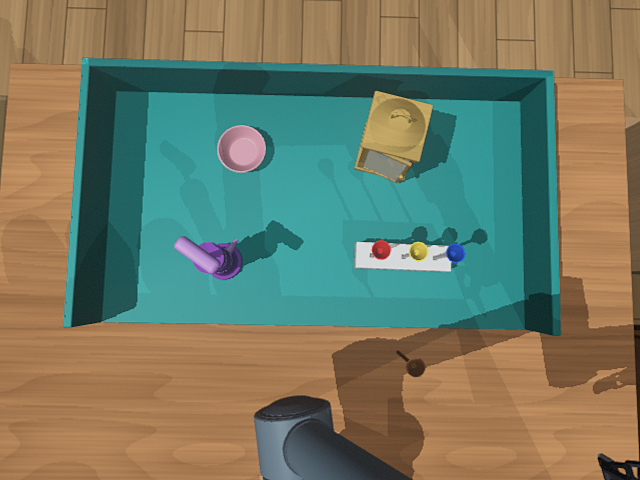

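View pics/side0.png

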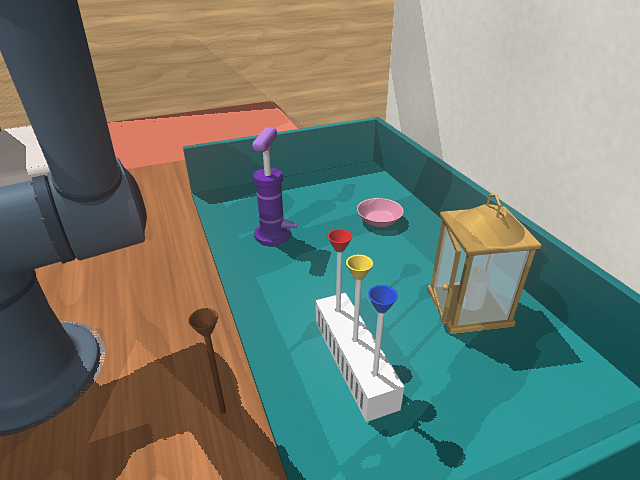

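The top view shows the red cup at (381,250), yellow at (418,251), blue at (456,253), the lilac handle centred near (196,255), and the brown decoy at (415,367), outside the cubby. The side view agrees: the pump is at (268,140) and the red cup at (340,240).

```bash
cat > h.py <<'E'
import cv2,numpy as np
from bench import robot
from scipy.spatial.transform import Rotation as R
def ray(n,u,v):
    c=robot.camera_params(n);T=c["cam_to_world"]
    return T[:3,3],T[:3,:3]@np.array([(u-c["cx"])/c["fx"],-(v-c["cy"])/c["fy"],-1])
def plane(n,u,v,z):
    o,d=ray(n,u,v);return o+d*(z-o[2])/d[2]
def two(a,b):
    (o,d),(p,e)=ray("top",*a),ray("side",*b)
    s=np.linalg.lstsq(np.c_[d,-e],p-o,rcond=None)[0];A,B=o+d*s[0],p+e*s[1]
    return (A+B)/2,np.linalg.norm(A-B)
def cloud(n,m,d):
    v,u=np.nonzero(m&(d>0));o,_=ray(n,0,0)
    return np.array([o+ray(n,a,b)[1]*d[b,a] for a,b in zip(u,v)])
def goal(p):  # tool-frame shift in mm from the present pose
    s=robot.state();return (R.from_rotvec(s["orientation"]).inv().apply(np.array(p)-s["position"])*1000).round(1)
HSV=dict(red=((0,180,60),(6,255,255)),yellow=((24,150,90),(30,255,255)),blue=((112,150,60),(124,255,255)),lilac=((130,60,140),(150,150,255)))
def mask(p,k):
    m=cv2.inRange(cv2.cvtColor(p,cv2.COLOR_RGB2HSV),*HSV[k])
    n,l,s,c=cv2.connectedComponentsWithStats(m);i=1+s[1:,4].argmax();return l==i,s[i],c[i]
E
python3 - <<'E'
from h import *
for k in HSV:
    P=[]
    for n in("top","side"):
        f=np.load(f"pics/{n}0.npz");m,s,c=mask(f["p"],k);Q=cloud(n,m,f["d"])
        print(k,n,s,c.round(1),"cloud",Q.min(0).round(3),np.percentile(Q,98,axis=0).round(3))
        z=np.percentile(Q[:,2],98)
        T=Q[Q[:,2]>z-.008];print("  top pts",len(T),T.mean(0).round(4),"midrange",((T.min(0)+T.max(0))/2).round(4))
        if k=="lilac" and n=="top":
            r=cv2.minAreaRect((Q[:,:2]*1000).astype(np.float32));print("  rect",r)
        P.append(c)
    (u,v),r=cv2.minEnclosingCircle(np.argwhere(mask(np.load("pics/top0.npz")["p"],k)[0])[:,::-1].astype(np.float32))
    print("  plane",plane("top",u,v,.263 if k=="lilac" else .22).round(4),"centroid two-ray",two(*P))
E
```

```text
red top [373 241  17  18  47] [384.  250.3] cloud [ 0.484 -0.139  0.212] [ 0.516 -0.108  0.222]
  top pts 44 [ 0.4984 -0.1282  0.2196] midrange [ 0.5003 -0.1231  0.2185]
red side [328 229  24  14 154] [342.4 235.7] cloud [ 0.484 -0.143  0.206] [ 0.519 -0.107  0.223]
  top pts 110 [ 0.5078 -0.1222  0.2203] midrange [ 0.5018 -0.1245  0.2192]
  plane [ 0.5001 -0.1225  0.22  ] centroid two-ray (array([ 0.50165822, -0.12898988,  0.22391553]), np.float64(0.0063171464265782485))
yellow top [409 243  18  18 183] [419.  250.3] cloud [ 0.482 -0.208  0.196] [ 0.514 -0.177  0.223]
  top pts 72 [ 0.5001 -0.1949  0.219 ] midrange [ 0.4981 -0.1915  0.2194]
yellow side [346 255  27  16 142] [362.8 262.8] cloud [ 0.483 -0.212  0.204] [ 0.518 -0.177  0.223]
  top pts 98 [ 0.5065 -0.1924  0.2203] midrange [ 0.5011 -0.194   0.2187]
  plane [ 0.4987 -0.1924  0.22  ] centroid two-ray (array([ 0.50285766, -0.1952714 ,  0.22060169]), np.float64(0.005732097598515761))
blue top [446 244  19  18 223] [455.7 252.2] cloud [ 0.481 -0.279  0.196] [ 0.512 -0.247  0.223]
  top pts 104 [ 0.4989 -0.2648  0.2187] midra
[... 188 characters left out ...]
.2644  0.2186]
  plane [ 0.4972 -0.2622  0.22  ] centroid two-ray (array([ 0.49906716, -0.2643561 ,  0.21796103]), np.float64(0.0014835276070868022))
lilac top [174 236  66  43 690] [200.8 258.1] cloud [0.443 0.172 0.011] [0.508 0.248 0.263]
  top pts 533 [0.4817 0.2093 0.2595] midrange [0.4825 0.2116 0.2596]
  rect ((484.77392578125, 249.9556427001953), (154.00772094726562, 61.20845413208008), 56.0859375)
lilac side [252 128  23  22 248] [262.5 138.1] cloud [0.453 0.169 0.247] [0.509 0.237 0.262]
  top pts 214 [0.4805 0.2004 0.2598] midrange [0.483  0.2066 0.2583]
  plane [0.4782 0.1916 0.263 ] centroid two-ray (array([0.4772861 , 0.20281304, 0.25613745]), np.float64(0.0035830649203001212))
```

```bash
python3 - <<'E'
from h import *
f=np.load("pics/top0.npz");m,s,c=mask(f["p"],"lilac");Q=cloud("top",m,f["d"])
T=Q[Q[:,2]>.255];print(len(T),np.percentile(T[:,2],[5,50,98]))
r=cv2.minAreaRect((T[:,:2]*1000).astype(np.float32));print(r)
s=robot.state();M=R.from_rotvec(s["orientation"]).as_matrix();print(M.round(3))
print("start up",goal([.149,-.555,.36]),"over red",goal([.501,-.1235,.36]),"point",goal([.501,-.1235,.246]))
E
```

```text
529 [0.25647132 0.25955277 0.26279792]
((481.5253601074219, 211.3893585205078), (86.2613296508789, 24.32784652709961), 55.18852233886719)
[[ 0.966  0.26  -0.   ]
 [ 0.26  -0.966  0.002]
 [ 0.    -0.002 -1.   ]]
start up [  -0.3    0.  -129.6] over red [ 451.7 -325.2 -128.9] point [ 451.7 -325.   -14.9]
```

```bash
python3 -m crank '[[[0,0,0,0,0,-60,0],[0,0,0,0,0,-115,0],[0,0,-5,30,-22,-129,0],[0,0,-10,80,-58,-129,0],[0,0,-15,130,-94,-129,0],[0,0,-20,180,-130,-129,0],[0,0,-25,230,-166,-129,0],[0,0,-30,280,-202,-129,0],[0,0,-35,330,-238,-129,0],[0,0,-40,380,-274,-129,0],[0,0,-40,430,-310,-129,0],[0,0,-40,452,-325,-129,0]]]'
python3 - <<'E'
from h import *
p,d=robot.grab_frame("side");cv2.imwrite("pics/s1.png",p[:,:,::-1])
s=robot.state();print(s["joint_positions"],s["position"],s["width"],s["clock"])
print(goal([.501,-.1235,.246]))
E
```

```text
clock: 1.6
position: [0.5026, -0.1212, 0.3596]
orientation: [-2.782, -1.457, 0.001]
contact_force: [-1.1, -0.2, 0.5]
width: -0.004
[-0.35747551  0.26411353  0.2511861   1.55888735  0.00257746  1.81821352] [ 0.50384892 -0.11977285  0.35927607] -0.002073964656095721 1.65
[ -4.9  -0.  113.3]
```

View pics/s1.png

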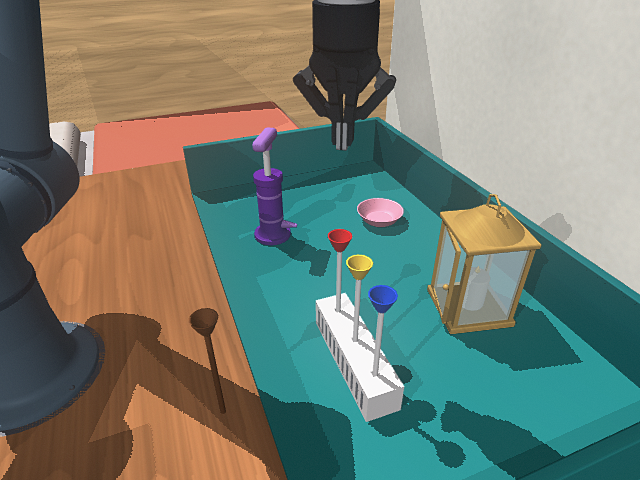

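The gripper is shut, with its fingertips at (342,145), straight above the red cup at (340,240). I'll lower it slowly.

```bash
python3 -m crank '[[[0,0,0,0,0,0,0],[0,0,0,0,0,0,0],[0,0,0,0,0,15,0],[0,0,0,0,0,35,0],[0,0,0,0,0,55,0],[0,0,0,0,0,75,0],[0,0,0,0,0,90,0],[0,0,0,0,0,102,0],[0,0,0,0,0,110,0],[0,0,0,0,0,113,0],[0,0,0,0,0,113,0],[0,0,0,0,0,113,0]]]'
python3 - <<'E'
from h import *
s=robot.state();print(s["position"],s["clock"],goal([.501,-.1235,.246]))
p,d=robot.grab_frame("side");cv2.imwrite("pics/s2.png",p[150:350,230:450,::-1].repeat(2,0).repeat(2,1))
E
```

```text
clock: 3.15
position: [0.5018, -0.1241, 0.2478]
orientation: [2.785, 1.452, 0.001]
contact_force: [-0.0, -0.0, -0.6]
width: -0.002
[ 0.50178207 -0.12411603  0.24783371] 3.15 [ 0.1 -1.   1.8]
```

View pics/s2.png

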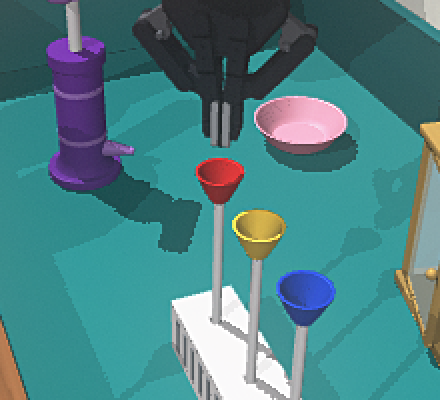

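The fingertips (crop pixel (222,145)) hang directly over the red cup's mouth (220,170), about 28 mm up and not touching it. Now I'll hold for 2.5 s or more, then rise.

```bash
python3 -m crank '[[[0,0,0,0,0,0,0],[0,0,0,0,0,0,0],[0,0,0,0,0,0,0],[0,0,0,0,0,0,0],[0,0,0,0,0,0,0],[0,0,0,0,0,0,0],[0,0,0,0,0,0,0],[0,0,0,0,0,0,0],[0,0,0,0,0,0,0],[0,0,0,0,0,0,0],[0,0,0,0,0,0,0],[0,0,0,0,0,0,0]]]'
python3 -m crank '[[[0,0,0,0,0,0,0],[0,0,0,0,0,0,0],[0,0,0,0,0,0,0],[0,0,0,0,0,0,0],[0,0,0,0,0,0,0],[0,0,0,0,0,0,0],[0,0,0,0,0,0,0],[0,0,0,0,0,0,0],[0,0,0,0,0,-20,0],[0,0,0,0,0,-55,0],[0,0,0,0,0,-90,0],[0,0,0,0,0,-114,0]]]'
python3 - <<'E'
from h import *
s=robot.state();print(s["position"],s["clock"],s["joint_positions"][5])
M=R.from_rotvec(s["orientation"]).inv();print("world move",(M.apply([-.0195,.335,-.02])*1000).round(1), goal([.4815,.2115,.34]))
E
```

```text
clock: 4.7
position: [0.5014, -0.124, 0.2473]
orientation: [2.786, 1.452, -0.0]
contact_force: [-0.6, 0.0, -1.0]
width: 0.0
clock: 6.2
position: [0.5017, -0.1241, 0.3631]
orientation: [2.785, 1.451, 0.002]
contact_force: [0.5, -0.2, 0.0]
width: 0.001
[ 0.50174301 -0.12411351  0.36306751] 6.2 1.8153821704351631
world move [ 263.4 -207.9   19.7] [ 263.5 -208.9   22.8]
```

```bash
python3 -m crank '[[[0,0,0,16,-13,0,0],[0,0,0,48,-38,0,0],[0,0,0,88,-70,0,0],[0,0,0,128,-102,2,0],[0,0,0,168,-133,6,0],[0,0,0,205,-163,10,0],[0,0,0,235,-187,14,0],[0,0,0,255,-202,18,0],[0,0,0,263,-209,22,0],[0,0,0,263,-209,22,0],[0,0,0,263,-209,22,0],[0,0,0,263,-209,22,0]]]'
python3 - <<'E'
from h import *
s=robot.state();print(s["position"],s["clock"],s["joint_positions"][5])
print(goal([.4815,.2115,.263]))
for n in("top","side"):
    p,d=robot.grab_frame(n);q=p[180:320,120:300] if n=="top" else p[40:260,180:360]
    cv2.imwrite(f"pics/{n}3.png",cv2.resize(q[:,:,::-1],None,fx=2,fy=2))
a,b=cv2.imread("pics/top3.png"),cv2.imread("pics/side3.png")
cv2.imwrite("pics/b3.png",np.hstack([cv2.copyMakeBorder(a,0,b.shape[0]-a.shape[0],0,0,0),b]))
E
```

```text
clock: 7.7
position: [0.481, 0.2104, 0.3395]
orientation: [2.787, 1.45, 0.001]
contact_force: [0.0, -1.0, -0.1]
width: 0.002
[0.48099582 0.21043913 0.33948574] 7.7 2.473806961104004
[ 1.1 -0.2 76.5]
```

View pics/b3.png

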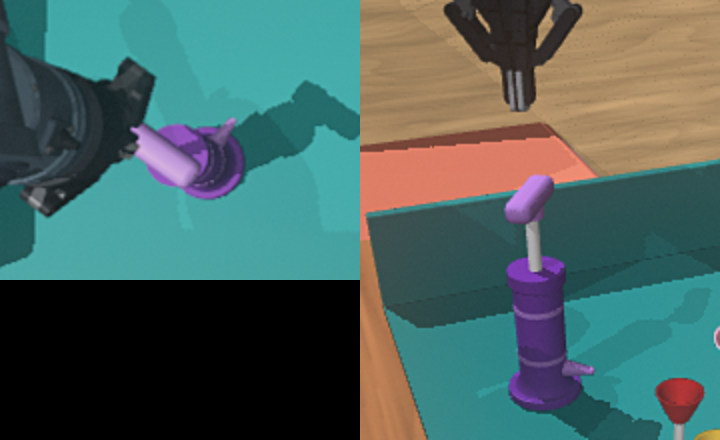

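The side crop shows the tips at (517,108) and the handle's top at (530,190). I'll check whether perspective explains that offset.

```bash
python3 - <<'E'
from h import *
c=robot.camera_params("side");T=np.linalg.inv(c["cam_to_world"])
for P in([.481,.2104,.3395],[.4815,.2115,.263],[.4815,.2115,.171],[.4815,.2115,.015]):
    q=T[:3,:3]@P+T[:3,3];u=c["cx"]-c["fx"]*q[0]/q[2];v=c["cy"]+c["fy"]*q[1]/q[2];print((2*(u-180),2*(v-40)))
E
```

```text
(np.float64(157.8032919840266), np.float64(109.57231235126181))
(np.float64(164.28089342131807), np.float64(185.9771400943273))
(np.float64(171.07355468993785), np.float64(269.055679445832))
(np.float64(181.0337742637463), np.float64(390.8754583350001))
```

Perspective accounts for most of the offset. The pump's axis looks about 3–5 mm off towards camera-right, so I'll correct by about 2.5 mm and push.

```bash
python3 -m crank '[[[0,0,0,1,2,15,0],[0,0,0,1,2,40,0],[0,0,0,1,2,58,0],[0,0,0,1,2,68,0],[0,0,0,1,2,73,0],[0,0,0,1,2,77,0],[0,0,0,1,2,81,0],[0,0,0,1,2,85,0],[0,0,0,1,2,89,0],[0,0,0,1,2,93,0],[0,0,0,1,2,97,0],[0,0,0,1,2,97,0]]]'
python3 - <<'E'
from h import *
p,d=robot.grab_frame("side")
cv2.imwrite("pics/s4.png",cv2.resize(p[40:260,180:360,::-1],None,fx=2,fy=2))
E
```

```text
clock: 9.3
position: [0.4828, 0.2109, 0.2417]
orientation: [-2.786, -1.452, 0.001]
contact_force: [0.4, 0.4, 0.0]
width: -0.002
```

View pics/s4.png

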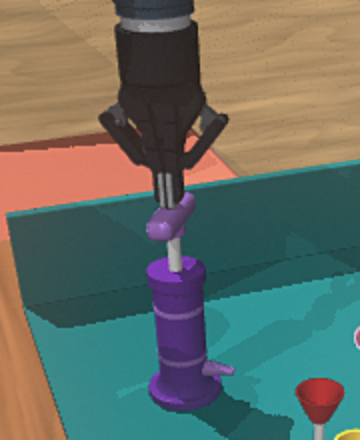

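The tips (168,205) sit on the middle of the bar. The handle is down about 20 mm and the pump is upright and hasn't moved. I'll carry on to the stop.

```bash
python3 -m crank '[[[0,0,0,0,0,4,0],[0,0,0,0,0,8,0],[0,0,0,0,0,12,0],[0,0,0,0,0,16,0],[0,0,0,0,0,20,0],[0,0,0,0,0,24,0],[0,0,0,0,0,28,0],[0,0,0,0,0,32,0],[0,0,0,0,0,35,0],[0,0,0,0,0,38,0],[0,0,0,0,0,38,0],[0,0,0,0,0,38,0]]]'
```

```text
clock: 10.85
position: [0.4831, 0.2109, 0.2039]
orientation: [2.786, 1.452, -0.0]
contact_force: [-0.2, 0.4, -0.3]
width: -0.0
```

```bash
python3 -m crank '[[[0,0,0,0,0,1,0],[0,0,0,0,0,2,0],[0,0,0,0,0,3,0],[0,0,0,0,0,3,0],[0,0,0,0,0,3,0]]]'
```

```text
clock: 11.48
position: [0.4836, 0.2111, 0.203]
orientation: [2.785, 1.452, 0.004]
contact_force: [-2.3, -1.3, 10.5]
width: 0.006
```

The tip stopped at z = 0.203 with 10.5 N pushing back, so the handle is on its stop. I'll hold briefly, then rise clear.

```bash
python3 -m crank '[[[0,0,0,0,0,0,0],[0,0,0,0,0,0,0],[0,0,0,0,0,-4,0],[0,0,0,0,0,-10,0],[0,0,0,0,0,-25,0],[0,0,0,0,0,-50,0],[0,0,0,0,0,-80,0],[0,0,0,0,0,-110,0],[0,0,0,0,0,-130,0],[0,0,0,0,0,-135,0],[0,0,0,0,0,-135,0],[0,0,0,0,0,-135,0]]]'
python3 - <<'E'
from h import *
p,d=robot.grab_frame("side");cv2.imwrite("pics/s5.png",p[:,:,::-1])
m,s,c=mask(p,"lilac");Q=cloud("side",m,d);print("handle top z",np.percentile(Q[:,2],98),c)
for k in("red","yellow","blue"):
    print(k,mask(p,k)[1:],mask(np.load("pics/side0.npz")["p"],k)[1:])
print(robot.state()["contact_force"])
E
```

```text
clock: 12.98
position: [0.4825, 0.2108, 0.3353]
orientation: [-2.786, -1.452, 0.003]
contact_force: [-0.3, -0.2, -0.5]
width: 0.003
handle top z 0.20497838770442695 [264.91050584 164.00389105]
red (array([338, 229,  14,  11,  24], dtype=int32), array([345.58333333, 232.16666667])) (array([328, 229,  24,  14, 154], dtype=int32), array([342.43506494, 235.74675325]))
yellow (array([368, 262,   5,   7,  13], dtype=int32), array([370.46153846, 265.23076923])) (array([346, 255,  27,  16, 142], dtype=int32), array([362.8028169 , 262.78169014]))
blue (array([368, 285,  30,  28, 557], dtype=int32), array([382.38958707, 297.12387792])) (array([369, 285,  29,  28, 510], dtype=int32), array([382.80980392, 296.62941176]))
[-0.08996399  1.16148665 -0.01304682]
```

View pics/s5.png

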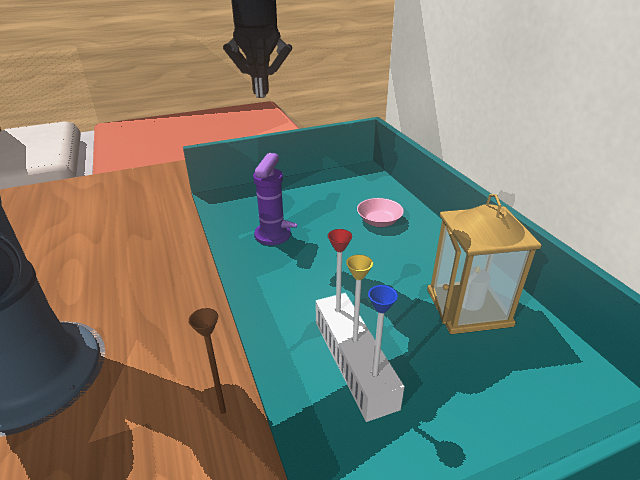

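The handle is fully down at (267,165), and the pump is upright with its foot at (272,235), where it started. The cups and dish haven't moved: red is still at (340,240), yellow (360,267), blue (383,300) and the dish (380,212). The arm is clear, so I'll hand in.

```bash
python3 -c "
from bench import robot
print(robot.job_done())"
```

```text
the job is handed in; nothing more can be done
None
```

I pointed at the red cup, pushed the pump's handle down to its stop and handed the job in at about 13 s. No verdict is reported.

- **Pointing:** the shut fingertips held about 27 mm above the red cup's rim for more than 2.5 s without touching it.
- **Pump:** I pushed the handle down at its centre until it stopped at tip height 0.203 m with about 10 N pushing back, then rose about 13 cm clear. The camera afterwards put the handle's top at 0.205 m, against an expected 0.203 m fully down.
- **Final picture:** the pump looks upright and in its original spot, and the cups and dish are where they started.

Two checks disagreed:
- **Pump position:** the side view put the pump's axis 3–5 mm from where the top view did. I aimed between the two.
- **Cup colours:** in the last picture the red and yellow colour masks shrank under the arm's shadow, so their computed centres shifted by 5–8 pixels. I judged those two cups unmoved by eye, while the blue cup's mask matched to under a pixel.

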